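# Feed a biscuit tray into a small oven with the push stick

## Task

Load the small oven: with the wooden push stick from the chopping board, feed the tray of biscuits along the shelf and in under the hanging guard flap until it is fully home and the catch inside has snapped out behind it, pushing steadily and never ramming it. Keep the hand and arm off the tray and the hot oven. Then draw the stick out so that the flap hangs shut and lay the stick back flat on the chopping board. The tin on the oven's roof stays standing there.

Things in the scene. Friction and masses are not known exactly. Their poses are not given: they have to be found in the camera images.
- oven: Small fixed oven: steel housing 170 wide, 235 deep, roof 169 above the table, black front with two dials, and a feed shelf reaching 190 mm out in front of it. Shelf and oven floor are one flat deck, 45 mm above the table. The hand must not touch oven or shelf. Origin on the table under the middle of the mouth; x = feed direction, into the oven; y across; z up.
- mouth (a point): Middle of the oven's mouth, on the deck; axes as the oven's. The mouth is 131 wide, 50 high. Inside, two guide rails 22 high leave a channel 122.5 wide, centred on y = 0, for the tray. On the shelf two lips 18 high flare from the channel's width at x = 0 to 175 wide at x = -63 mm and lead the tray in.
- tray_center (a point): Centre (10 mm above its underside) of the dark steel baking tray lying on the feed shelf: 110 long (its x, roughly along the feed direction), 120 wide (y), rim 20 high with an upright rear face to push on, nine biscuits baked fast to it. About 0.35 kg. A push on it above 25 N counts as ramming.
- stick_grip (a point): Middle of the raised grip of the loose wooden push stick (0.16 kg), 30 mm above its flat underside: hold it here. The grip is 90 long (x), 20 wide (y), its top 46 above the underside. x points to the head, a crossbar 70 wide, 18 high, its flat front face 195 mm ahead of this point. The shaft, 22 wide and 18 high, ends 184 mm behind. Starts flat on the chopping board.
- board: Wooden chopping board, fixed on the table, 200 (x) by 280 (y), 22 thick; origin at the centre of its underside.
- flap (a joint): Guard flap hanging in the mouth, hinged at its top 12 mm inside, with a free-turning roller along its lower edge 6 mm above the deck; swings inwards only and falls shut by its own weight. Angle in rad: 0 hanging shut, grows inwards.
- catch (a joint): Spring catch in the rail on the +y side. 0 = standing 5 mm out into the channel; positive (m) = pressed into the rail. The tray presses its 20 mm ramp aside (the push rises to about 7 N, 11 to 16 N with the plate) and it snaps out behind the tray's rear edge. It shares with the back plate a carriage of unseen depth: the home tray's rear edge is 50 to 90 mm inside the mouth; feel for the end.
- back_plate (a joint): Sprung plate at the end of the tray's travel: 0 = at rest, grows (m) as the tray presses it back, at most 0.008; 1 to 21 N over that travel (2.6 N per mm), solid after it. The catch snaps out when the plate is about 0.003 back; the plate then presses the tray against the catch, so about 0.003 remains.
- tin_top_c (a point): Centre of a food tin, 75 across, 58 high, standing on the oven's roof. Bystander.

How it is judged:
By the outcome, as a careful person would: the job done as asked, in the order asked, and still so for the second after the job is handed in, with the robot touching nothing.
It also fails if it takes over 67 s, if anything falls off the work surface, if the arm or the gripper's body presses on something with over 40 N, if the wrist force passes 120 N, or if a joint passes its speed limit or range.

## Robot

A 6-joint arm with a two-finger parallel gripper is mounted at the origin on the work surface; the furniture and walls round the work are solid. World frame = base frame: x ahead of the robot, y to its left, z up, the work surface at z = 0. Lengths are in m, angles in rad, forces in N, time in s.
With the tool pointing down it reaches from about 0.3 to 0.775 m from the base axis. Payload 14.6 kg.
Tool frame: the origin (TCP) lies between the finger pads; the fingertips stand 19 mm ahead of it and the grasp point (between the pads) is the TCP (bot.tip_extent is the distance from the TCP to the fingertips, in m); z points along the fingers, x is the direction in which the jaws open and shut, and the axes are right-handed (so a half turn about z gives the same grasp; the last joint's range is limited). The gripper opens to 94 mm and grips with 3 to 60 N. Pads are 16 mm wide; open, the fingers measure 119 mm over their backs; the gripper's body (75 mm by 177 mm) begins 78 mm behind the grasp point.
Start: joints at [1.207, 0.3, 1.521, -0, 1.321, -0.067], TCP at [0.161, 0.526, 0.224] pointing down, gripper open.
Joint ranges: [-3.03, 3.03], [-0.79, 2.21], [0.23, 2.52], [-1.04, 4.18], [0, 3.07], [-2.55, 2.55]. Speed limits (rad/s): [2.22, 2.22, 2.57, 3.14, 3.14, 3.14].

## Interface

Orientations are given as a 3x3 rotation matrix whose columns are the frame's x, y, z axes.
In Python, from workcell import bot gives the robot as it stands. The module is installed in compiled form; this text tells all that it offers.
- The arm moves only by the tool arm_command, never from a script. Its argument "commands" is one flat list of numbers, 7 for each row, row after row: the opening, from 0 (shut) to 1 (fully open), then the shift along the tool's x, y, z in m, then the turn, a rotation vector about the tool's x, y, z in rad. In form: [claw, x, y, z, wx, wy, wz, claw, x, y, z, wx, wy, wz, ...]. A call has 1 to 12 rows; each row is the pose to reach, as a shift and turn from the pose commanded when the call began, along the tool's axes at that moment; what a row does not reach only later rows make up. A row lasts 1/10 s, in which the tool goes at most 50 mm and 8.59 degrees, less where a joint would pass 70% of its speed; a pose out of reach is approached as far as the arm can. A call with a gripper value outside its range is refused whole. The fingers move at their own pace and stop on an object; "force" is the grip in N (left out, the last holds). Time passes only in rows, so rows that repeat a pose let the fingers close. It gives the time, the measured TCP pose, the force and the opening at its end, in the units of the state.
- bot.observe(): the state, without advancing time (a new reading comes with each control period).
- bot.grab_frame(name): name is "scene" or "top" or "wrist"; returns a dict with "img" (420x560x3 uint8, red, green, blue), "depth" (420x560 float32, m along the optical axis (not along the pixel's ray), 0 where there is no reading), "camera_matrix" (3x3 intrinsics, pixels), "rvec" (rotation vector, rad) and "tvec" (3), from world to camera coordinates, as OpenCV has them. Camera axes: x right, y down, z forward; pixel columns grow to the right and rows downward; lengths in m; the calibration is good to about 2 mm. A picture is of the moment at which its call begins.
- bot.close_job(): hands the job in, once; it reports no verdict.
The state is a dict: "time": time; "joints": joint angles; "dq": joint speeds; "tau": joint torques, N m; "eef_pos": TCP position; "ee_rot": TCP orientation; "ft_force": force on the tool from outside, world axes, zero at the start; "moment": the same for the moment, N m; "opening": opening from 0.0 (shut) to 1.0 (fully open).
Only numpy, scipy, OpenCV 4.12 (cv2) and the standard library are available. Lean on these libraries where they do the work, as an engineer would, in place of code of your own. Each camera call takes 0.05 s, during which the arm holds its last target.

## Working session

There is one attempt and no reset: what is moved stays moved. The work goes in short steps, Python scripts to look and compute and a tool call to move; the robot and the scene stay as the last step left them, time stands still between calls to the robot, and variables do not carry over. Pictures are saved under pics/ and viewed, and the job is handed in when it is done.

Besides the shell and the picture viewer there is one more tool, called after ">>>" as name(argument=value, ...), one argument or row to a line, values as JSON. arm_command: Moves the arm, as the interface text tells. Its arguments: {"type":"object","properties":{"commands":{"type":"array"},"force":{"type":"number"}},"required":["commands"]}

```bash
mkdir -p pics; cat > h.py <<'E'
import numpy as np, cv2, sys
from workcell import bot
def grab(n,save=None):
    f=bot.grab_frame(n)
    if save: cv2.imwrite('pics/'+save,f['img'][:,:,::-1])
    return f
def world(f):
    K=f['camera_matrix'];R=cv2.Rodrigues(np.array(f['rvec'],float))[0];t=np.array(f['tvec'],float).reshape(3)
    d=f['depth'];v,u=np.mgrid[:d.shape[0],:d.shape[1]]
    P=np.stack([(u-K[0,2])/K[0,0]*d,(v-K[1,2])/K[1,1]*d,d],-1)
    W=(P-t)@R; W[d==0]=np.nan
    return W
E
python3 - <<'E'
from h import *
s=bot.observe(); print({k:np.round(v,3).tolist() for k,v in s.items()}, bot.tip_extent)
for n in ['scene','top','wrist']:
    f=grab(n,n+'0.png'); np.savez('f_'+n,**f)
    R=cv2.Rodrigues(np.array(f['rvec'],float))[0]; print(n,(-R.T@np.array(f['tvec']).reshape(3)).round(3),R[2].round(2))
E
```

```text
{'time': 0.0, 'joints': [1.207, 0.3, 1.522, 0.0, 1.321, -0.067], 'dq': [-0.001, -0.001, -0.0, 0.002, 0.001, 0.001], 'tau': [-0.002, -53.179, -35.273, 0.071, 0.024, -0.0], 'eef_pos': [0.161, 0.526, 0.224], 'ee_rot': [[0.293, 0.956, -0.0], [0.956, -0.293, -0.001], [-0.001, -0.0, -1.0]], 'ft_force': [-0.044, 0.52, -0.458], 'moment': [0.015, -0.026, -0.005], 'opening': 1.0} 0.019
scene [-0.    -0.533  1.046] [ 0.41  0.48 -0.78]
top [0.211 0.017 1.505] [ 0.18  0.01 -0.98]
wrist [0.098 0.545 0.384] [ 0.22 -0.07 -0.97]
```

View pics/scene0.png

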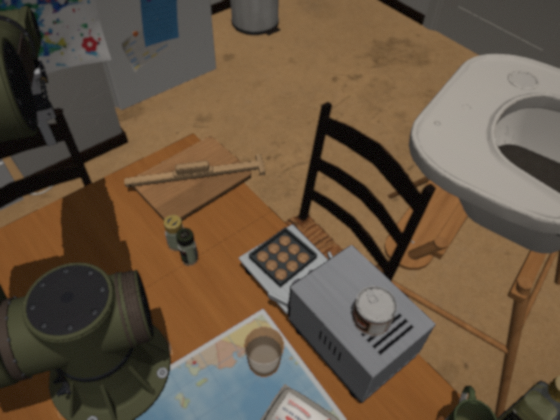

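View pics/top0.png

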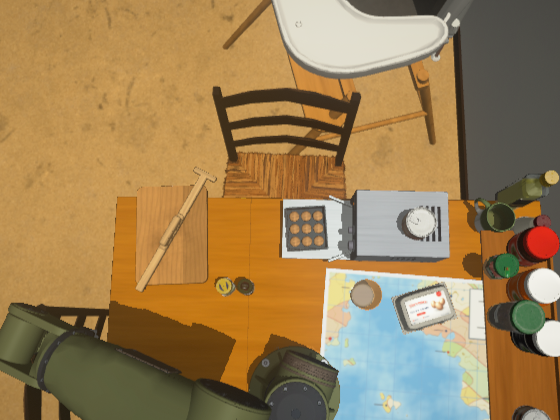

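View pics/wrist0.png

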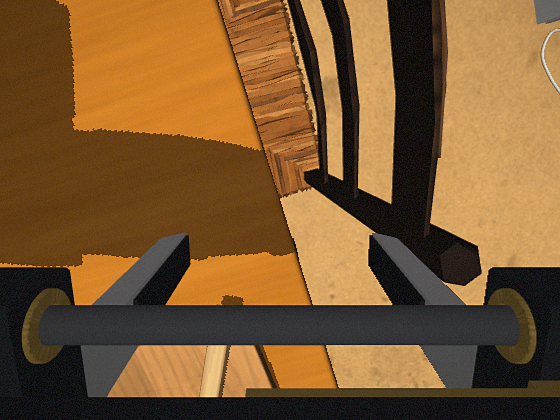

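```bash
python3 - <<'E'
from h import *
f=dict(np.load('f_top.npz'));W=world(f)
for n,(u,v) in dict(head=(204,174),shaft=(145,283),grip=(171,233),board_c=(195,270),bl=(138,190),deck=(288,250),deck2=(290,204),tray=(305,228),roof=(370,200),roof2=(443,195),roof3=(370,255),roof4=(443,255),tin=(421,222),table=(250,320),jar=(224,286),jar2=(245,286),cup=(363,293)).items():
    print(n,W[v,u].round(4))
# crops
img=f['img'][:,:,::-1]
a=cv2.resize(img[155:300,125:265],None,fx=4,fy=4,interpolation=cv2.INTER_CUBIC);cv2.imwrite('pics/c1.png',a)
b=cv2.resize(img[180:270,270:460],None,fx=4,fy=4,interpolation=cv2.INTER_CUBIC);cv2.imwrite('pics/c2.png',b)
E
```

```text
head [0.5963 0.2612 0.0424]
shaft [0.2883 0.4118 0.0381]
grip [0.4231 0.3409 0.0666]
board_c [0.327  0.2805 0.0143]
bl [0.5525 0.451  0.0237]
deck [0.3801 0.0211 0.0624]
deck2 [0.5108 0.0169 0.0476]
tray [ 0.4421 -0.025   0.0558]
roof [ 0.4983 -0.1878  0.1687]
roof2 [ 0.5124 -0.374   0.1723]
roof3 [ 0.3569 -0.1851  0.1704]
roof4 [ 0.3589 -0.3687  0.1682]
tin [ 0.4323 -0.3017  0.2273]
table [ 0.1914  0.125  -0.003 ]
jar [0.2795 0.188  0.0972]
jar2 [0.2797 0.1323 0.1039]
cup [ 0.2684 -0.1884  0.0073]
```

View pics/c1.png

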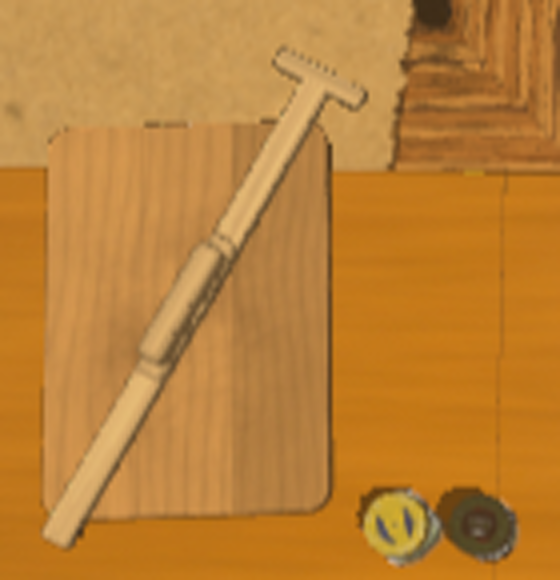

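View pics/c2.png

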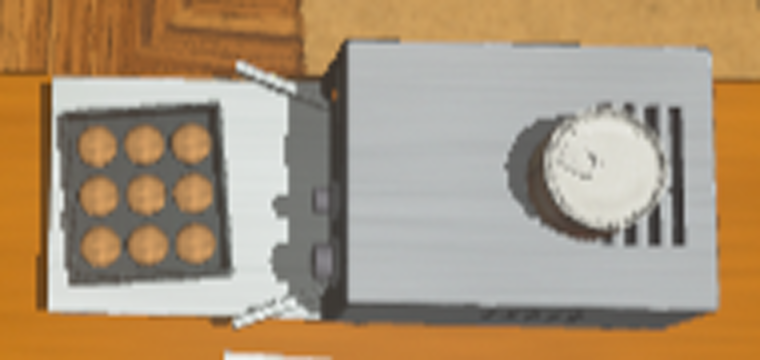

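```bash
cat >> h.py <<'E'
def ray(f,uv,z):
    K=np.array(f['camera_matrix'],float);R=cv2.Rodrigues(np.array(f['rvec'],float))[0];t=np.array(f['tvec'],float).reshape(3)
    uv=np.atleast_2d(np.array(uv,float)); d=np.c_[(uv-[K[0,2],K[1,2]])/[K[0,0],K[1,1]],np.ones(len(uv))]@R
    c=-R.T@t; s=(z-c[2])/d[:,2]; return c+s[:,None]*d
def rect(f,mask,z):
    n,l,st,_=cv2.connectedComponentsWithStats(mask.astype(np.uint8)); i=1+np.argmax(st[1:,4]); m=(l==i).astype(np.uint8)
    c=max(cv2.findContours(m,cv2.RETR_EXTERNAL,cv2.CHAIN_APPROX_NONE)[0],key=cv2.contourArea)[:,0]
    p=ray(f,c,z)[:,:2]; return cv2.minAreaRect((p*1000).astype(np.float32)),m
E
python3 - <<'E'
from h import *
for n in ['top','scene']:
    f=dict(np.load(f'f_{n}.npz'));W=world(f);x,y,z=np.moveaxis(W,-1,0);img=f['img'].astype(int)
    roi=(x>.3)&(x<.56)&(y<-.1)&(y>-.42)
    m=(abs(z-.169)<.012)&roi
    r,mm=rect(f,cv2.morphologyEx(m.astype(np.uint8),cv2.MORPH_CLOSE,np.ones((9,9))),.169);print(n,'roof',r, cv2.boxPoints(r).round(0).tolist())
    m=(abs(z-.227)<.012)&roi
    r,mm=rect(f,m,.227);print('tin',r)
    roi=(x>.36)&(x<.54)&(y<.06)&(y>-.11)&(z<.08)
    m=(img.sum(2)<330)&roi
    m=cv2.morphologyEx(m.astype(np.uint8),cv2.MORPH_OPEN,np.ones((3,3)))
    r,mm=rect(f,m,.065);print('tray',r);cv2.imwrite(f'pics/m_{n}.png',mm*255)
    hsv=cv2.cvtColor(f['img'],cv2.COLOR_RGB2HSV)
    roi=(x>.33)&(x<.52)&(y>.2)&(y<.46)
    for zt in (.068,):
      m=(z>.056)&roi; r,mm=rect(f,m,zt);print('grip',r,cv2.boxPoints(r).round(0).tolist(), np.nanmedian(z[mm>0]))
    m=(abs(z-.040)<.006)&(x>.2)&(x<.68)&(y>.2)&(y<.48)|((z>.05)&roi)
    m=cv2.morphologyEx(m.astype(np.uint8),cv2.MORPH_CLOSE,np.ones((5,5)))
    P=W[m>0]; 
    r,mm=rect(f,m,.04);print('stick',r,cv2.boxPoints(r).round(0).tolist());cv2.imwrite(f'pics/s_{n}.png',mm*255)
    print('deck z',np.nanmedian(z[(x>.37)&(x<.5)&(y<.02)&(y>-.12)&(img.sum(2)>550)]))
E
```

```text
top roof ((437.80133056640625, -266.9271545410156), (236.6346893310547, 171.15736389160156), 89.22430419921875) [[351.0, -384.0], [522.0, -386.0], [525.0, -150.0], [354.0, -147.0]]
tin ((432.5413818359375, -300.56109619140625), (75.21105194091797, 74.37419128417969), 88.31453704833984)
tray ((441.01806640625, -26.772804260253906), (119.08462524414062, 109.72943878173828), 3.9722750186920166)
grip ((429.7572021484375, 344.6496887207031), (22.129384994506836, 88.79866790771484), 62.429832458496094) [[385.0, 355.0], [464.0, 314.0], [474.0, 334.0], [396.0, 375.0]] 0.06685820438702313
stick ((442.61297607421875, 353.081787109375), (72.4095458984375, 377.2272033691406), 58.590415954589844) [[263.0, 420.0], [585.0, 224.0], [622.0, 286.0], [301.0, 482.0]]
deck z 0.04475941978239986
scene roof ((436.259521484375, -270.31634521484375), (237.10601806640625, 173.9811553955078), 89.26543426513672) [[348.0, -388.0], [522.0, -390.0], [525.0, -153.0], [351.0, -151.0]]
tin ((430.40765380859375, -304.33941650390625), (78.0443344116211, 75.04080963134766), 49.97117614746094)
tray ((438.2396240234375, -33.15058898925781), (127.92573547363281, 121.48406982421875), 2.7827305793762207)
grip ((427.8974609375, 338.5010070800781), (30.4309024810791, 88.37091064453125), 62.8388671875) [[382.0, 345.0], [460.0, 305.0], [474.0, 332.0], [396.0, 372.0]] 0.06571807330521634
stick ((440.47149658203125, 348.55364990234375), (71.32659912109375, 377.01934814453125), 59.44904327392578) [[260.0, 414.0], [585.0, 222.0], [621.0, 283.0], [296.0, 475.0]]
deck z nan
  return np.nanmean(a, axis, out=out, keepdims=keepdims)
```

>>> arm_command(
  commands=[1,-0.012,0.04,0.009,0,0,0.05,1,-0.024,0.08,0.018,0,0,0.1,1,-0.037,0.12,0.028,0,0,0.15,1,-0.05,0.16,0.037,0,0,0.175,1,-0.062,0.2,0.046,0,0,0.175,1,-0.075,0.24,0.055,0,0,0.175,1,-0.088,0.28,0.065,0,0,0.175,1,-0.097,0.31,0.074,0,0,0.175,1,-0.097,0.31,0.074,0,0,0.175],
  force=50,
)

```text
time: 1.05
eef_pos: [0.4309, 0.3401, 0.1489]
ee_rot: [[0.458, 0.889, -0.002], [0.889, -0.458, -0.002], [-0.002, -0.001, -1.0]]
ft_force: [-1.1, 0.7, 0.5]
opening: 0.999
```

```bash
python3 - <<'E'
from h import *
s=bot.observe(); print(s['time'],s['eef_pos'],s['ee_rot'])
f=grab('wrist','w1.png');np.savez('f_w1',**f)
W=world(f);x,y,z=np.moveaxis(W,-1,0)
m=(z>.058)&(z<.075)&(x>.3)&(x<.55); r,mm=rect(f,m,.068);print(r,cv2.boxPoints(r),np.nanmedian(z[mm>0]))
m=(z>.034)&(z<.048)&(x>.2)&(x<.7); P=W[m][:,:2];c=P.mean(0);u=np.linalg.svd(P-c,full_matrices=False)[2][0];print(c,np.degrees(np.arctan2(u[1],u[0])),m.sum())
f=dict(np.load('f_top.npz'));W=world(f);x,y,z=np.moveaxis(W,-1,0)
m=(z>.034)&(z<.048)&(x>.2)&(x<.57)&(y>.2)&(y<.46);P=W[m][:,:2];c=P.mean(0);u=np.linalg.svd(P-c,full_matrices=False)[2][0];print(c,np.degrees(np.arctan2(u[1],u[0])),m.sum())
E
```

```text
1.05 [0.43089072 0.34008088 0.14888228] [[ 4.57679572e-01  8.89115705e-01 -1.63460216e-03]
 [ 8.89114593e-01 -4.57681911e-01 -1.58397684e-03]
 [-2.15646653e-03 -7.28394791e-04 -9.99997410e-01]]
((430.0634765625, 346.666748046875), (19.11835289001465, 87.37318420410156), 62.54887771606445) [[386.8891  358.32306]
 [464.42444 318.04474]
 [473.23785 335.01044]
 [395.7025  375.28876]] 0.06706226542072152
[0.38956653 0.34430678] -21.93162223399448 7391
[0.41039483 0.35530651] 152.52476975621713 746
```

View pics/w1.png

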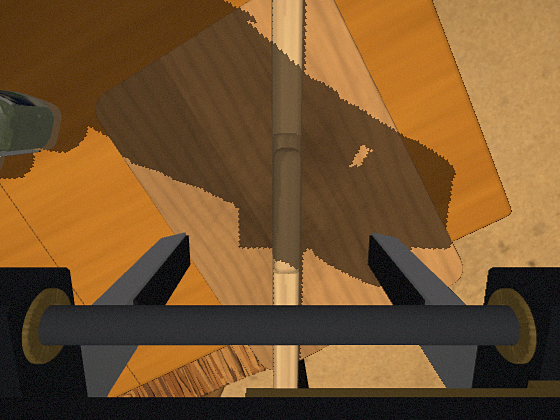

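>>> arm_command(
  commands=[0.7,0.004,-0.003,0.03,0,0,0,0.6,0.004,-0.003,0.06,0,0,0,0.5,0.004,-0.003,0.085,0,0,0,0.5,0.004,-0.003,0.096,0,0,0,0.4,0.004,-0.003,0.096,0,0,0,0,0.004,-0.003,0.096,0,0,0,0,0.004,-0.003,0.096,0,0,0,0,0.004,-0.003,0.096,0,0,0,0,0.004,-0.003,0.096,0,0,0,0,0.004,-0.003,0.096,0,0,0],
  force=50,
)

```text
time: 2.1
eef_pos: [0.4283, 0.3476, 0.0549]
ee_rot: [[0.455, 0.891, 0.001], [0.891, -0.455, 0.001], [0.001, 0.0, -1.0]]
ft_force: [-0.8, 0.5, 3.5]
opening: 0.217
```

>>> arm_command(
  commands=[0,0,0,-0.02,0,0,0,0,0,0,-0.045,0,0,0,0,0,0,-0.06,0,0,0.04,0,-0.007,0.005,-0.06,0,0,0.14,0,-0.016,0.012,-0.06,0,0,0.26,0,-0.026,0.019,-0.06,0,0,0.39,0,-0.036,0.027,-0.06,0,0,0.53,0,-0.046,0.034,-0.06,0,0,0.67,0,-0.056,0.042,-0.06,0,0,0.81,0,-0.066,0.049,-0.06,0,0,0.94,0,-0.073,0.054,-0.06,0,0,1.04,0,-0.077,0.057,-0.06,0,0,1.112],
)

```text
time: 3.3
eef_pos: [0.4438, 0.2523, 0.1143]
ee_rot: [[1.0, -0.018, -0.0], [-0.018, -1.0, -0.0], [-0.0, 0.0, -1.0]]
ft_force: [-0.0, 0.2, -1.5]
opening: 0.223
```

```bash
cat > m.py <<'E'
from h import *
def look(tag):
    s=bot.observe(); print(s['time'],s['eef_pos'].round(4) if hasattr(s['eef_pos'],'round') else s['eef_pos'],np.round(s['ee_rot'],4).tolist(),np.round(s['ft_force'],2),np.round(s['moment'],2),s['opening'])
    out=[]
    for n in ('top','scene'):
        f=grab(n,f'{n}_{tag}.png'); np.savez(f'f_{n}_{tag}',**f); out.append(f)
    return out
E
python3 - <<'E'
from m import *
t,sc=look('a')
a=cv2.resize(t['img'][150:300,130:400,::-1],None,fx=2.9,fy=2.9,interpolation=cv2.INTER_CUBIC);cv2.imwrite('pics/ca.png',a)
a=cv2.resize(sc['img'][120:330,150:400,::-1],None,fx=2.8,fy=2.8,interpolation=cv2.INTER_CUBIC);cv2.imwrite('pics/cs.png',a)
E
```

```text
3.3 [0.4438 0.2523 0.1143] [[0.9998, -0.0177, -0.0004], [-0.0177, -0.9998, -0.0002], [-0.0004, 0.0002, -1.0]] [-0.05  0.22 -1.55] [-0.04  0.01 -0.01] 0.2230037912081832
```

View pics/ca.png

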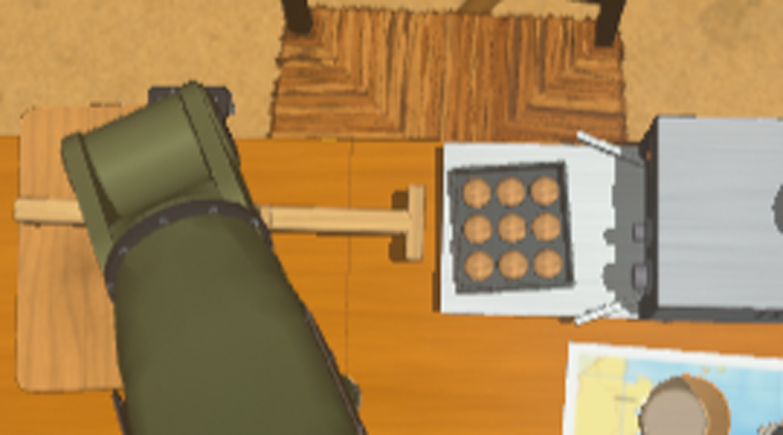

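View pics/cs.png

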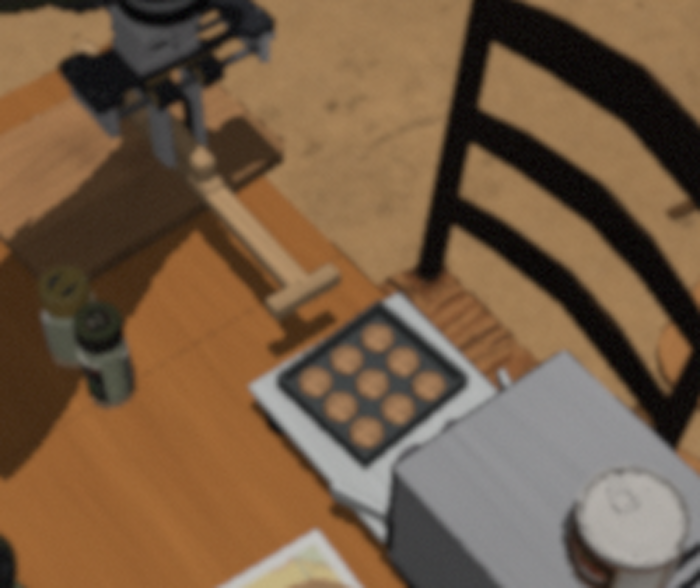

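```bash
cat >> m.py <<'E'
def stick(f,zlo,zhi,ylo=-.1,yhi=.21,name=''):
    W=world(f);x,y,z=np.moveaxis(W,-1,0)
    hsv=cv2.cvtColor(f['img'],cv2.COLOR_RGB2HSV)
    m=(z>zlo)&(z<zhi)&(x>.36)&(x<.52)&(y>ylo)&(y<yhi)
    n,l,st,_=cv2.connectedComponentsWithStats(m.astype(np.uint8)); m=l==1+np.argmax(st[1:,4])
    P=W[m]; ys=P[:,1]; hy=np.percentile(ys,1)
    H=P[ys<hy+.018]; S=P[ys>hy+.03]
    zt=np.median(P[:,2])
    hx=np.percentile(H[:,0],[1,99]); print(name,'head front y',hy.round(4),'head x',hx.round(4),hx.mean().round(4),'z head/shaft',np.median(H[:,2]).round(4),np.median(S[:,2]).round(4))
    a=np.polyfit(S[:,1],S[:,0],1);b=np.polyfit(S[:,1],S[:,2],1);print(' dx/dy',a[0].round(4),'x at head',np.polyval(a,hy).round(4),'dz/dy',b[0].round(4),m.sum())
E
python3 - <<'E'
from m import *
for n in('top','scene'): stick(dict(np.load(f'f_{n}_a.npz')),.085,.12,.03,.19,n)
E
```

```text
top head front y 0.056 head x [0.4048 0.4732] 0.439 z head/shaft 0.0969 0.0983
 dx/dy 0.0197 x at head 0.438 dz/dy 0.0123 528
scene head front y 0.0521 head x [0.4033 0.4716] 0.4375 z head/shaft 0.0964 0.0972
 dx/dy 0.0248 x at head 0.436 dz/dy 0.0074 614
```

>>> arm_command(
  commands=[0,0.002,0,0.012,0,0,-0.008,0,0.002,0,0.024,0,0,-0.008,0,0.002,0,0.029,0,0,-0.008,0,0.002,0,0.029,0,0,-0.008],
)

```text
time: 3.8
eef_pos: [0.4452, 0.2528, 0.0841]
ee_rot: [[1.0, -0.004, -0.002], [-0.004, -1.0, -0.001], [-0.002, 0.001, -1.0]]
ft_force: [-0.3, 0.5, -1.1]
opening: 0.219
```

```bash
python3 - <<'E'
from m import *
t,sc=look('b')
for n,f in(('top',t),('scene',sc)): stick(f,.055,.08,.0445,.17,n)
E
```

```text
3.8 [0.4452 0.2528 0.0841] [[1.0, -0.0042, -0.0021], [-0.0042, -1.0, -0.001], [-0.0021, 0.001, -1.0]] [-0.3   0.46 -1.08] [-0.06  0.06 -0.01] 0.21896242477149455
top head front y 0.0569 head x [0.4083 0.4755] 0.4419 z head/shaft 0.0669 0.0679
 dx/dy 0.0097 x at head 0.4418 dz/dy 0.0134 446
scene head front y 0.0533 head x [0.4091 0.4759] 0.4425 z head/shaft 0.0664 0.0678
 dx/dy 0.0086 x at head 0.4411 dz/dy 0.0133 541
```

>>> arm_command(
  commands=[0,0,0.003,0,0,0,0,0,0,0.008,0,0,0,0,0,0,0.012,0,0,0,0,0,0,0.015,0,0,0,0,0,0,0.018,0,0,0,0,0,0,0.021,0,0,0,0,0,0,0.024,0,0,0,0,0,0,0.027,0,0,0,0,0,0,0.03,0,0,0,0,0,0,0.033,0,0,0,0,0,0,0.036,0,0,0,0,0,-0.001,0.04,0,0,0,0],
)

```text
time: 5.1
eef_pos: [0.4447, 0.2128, 0.0855]
ee_rot: [[1.0, -0.005, 0.0], [-0.005, -1.0, 0.0], [0.0, -0.0, -1.0]]
ft_force: [1.1, 2.1, -1.3]
opening: 0.222
```

```bash
cat >> m.py <<'E'
def tray(f,n=''):
    W=world(f);x,y,z=np.moveaxis(W,-1,0);img=f['img'].astype(int)
    m=(img.sum(2)<330)&(x>.36)&(x<.53)&(y<.06)&(y>-.14)&(z<.08)
    m=cv2.morphologyEx(m.astype(np.uint8),cv2.MORPH_OPEN,np.ones((3,3)))
    r,_=rect(f,m,.065);print(n,'tray',np.round(r[0],1),np.round(r[1],1),round(r[2],2))
E
python3 - <<'E'
from m import *
t,sc=look('c')
for n,f in(('top',t),('scene',sc)): tray(f,n)
a=cv2.resize(t['img'][150:300,130:400,::-1],None,fx=2.9,fy=2.9,interpolation=cv2.INTER_CUBIC);cv2.imwrite('pics/cc.png',a)
E
```

```text
5.1 [0.4447 0.2128 0.0855] [[1.0, -0.0049, 0.0002], [-0.0049, -1.0, 0.0002], [0.0002, -0.0002, -1.0]] [ 1.1   2.08 -1.28] [ 0.36 -0.03  0.19] 0.2224014497229258
top tray [438.5 -40.2] [116.3 107.3] 0.51
scene tray [434.9 -43.6] [124.2 124.4] 89.55
```

View pics/cc.png

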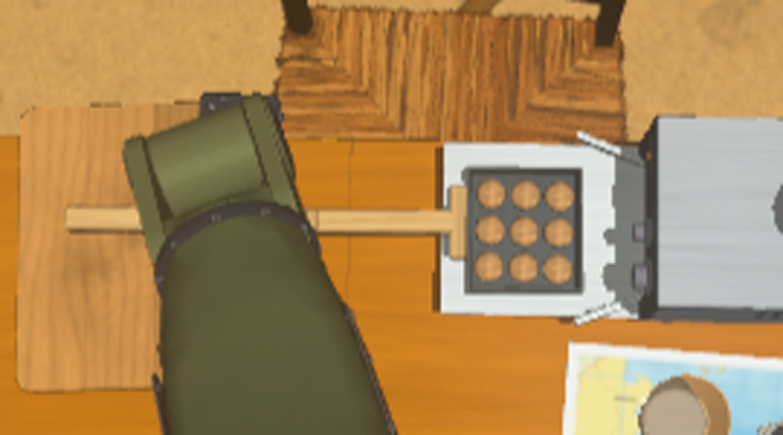

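>>> arm_command(
  commands=[0,0,0.004,0.0005,0,0,0,0,0,0.008,0.001,0,0,0,0,0,0.012,0.001,0,0,0,0,0,0.016,0.001,0,0,0,0,0,0.02,0.001,0,0,0,0,0.001,0.024,0.001,0,0,0,0,0.001,0.028,0.001,0,0,0,0,0.001,0.032,0.001,0,0,0,0,0.001,0.036,0.001,0,0,0,0,0.001,0.04,0.001,0,0,0,0,0.001,0.044,0.001,0,0,0,0,0.001,0.048,0.001,0,0,0],
)

```text
time: 6.4
eef_pos: [0.4454, 0.1646, 0.0845]
ee_rot: [[1.0, -0.005, 0.0], [-0.005, -1.0, -0.0], [0.0, 0.0, -1.0]]
ft_force: [-0.2, 1.9, -2.9]
opening: 0.218
```

```bash
python3 - <<'E'
from m import *
t,sc=look('d')
for n,f in(('top',t),): tray(f,n); stick(f,.055,.08,-.05,.13,n)
a=cv2.resize(t['img'][150:300,130:400,::-1],None,fx=2.9,fy=2.9,interpolation=cv2.INTER_CUBIC);cv2.imwrite('pics/cd.png',a)
E
```

```text
6.4 [0.4454 0.1646 0.0845] [[1.0, -0.005, 0.0], [-0.005, -1.0, -0.0], [0.0, 0.0, -1.0]] [-0.19  1.94 -2.85] [ 0.4   0.08 -0.04] 0.21777231208093106
top tray [436.5 -86.4] [121.7 106.9] 0.18
top head front y -0.0466 head x [0.3781 0.4965] 0.4373 z head/shaft 0.0657 0.0687
 dx/dy 0.0158 x at head 0.4411 dz/dy 0.0126 638
```

View pics/cd.png

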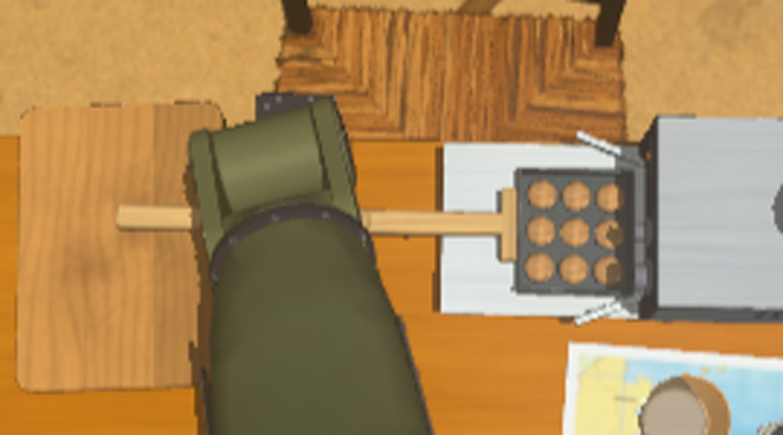

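>>> arm_command(
  commands=[0,0,0.003,0,0,0,0,0,0,0.006,0,0,0,0,0,0,0.009,0,0,0,0,0,0,0.012,0,0,0,0,0,0,0.015,0,0,0,0,0,0,0.018,0,0,0,0,0,0,0.021,0,0,0,0,0,0,0.024,0,0,0,0,0,0,0.027,0,0,0,0,0,0,0.03,0,0,0,0,0,0,0.033,0,0,0,0,0,0,0.036,0,0,0],
)

```text
invalid input at $.commands: expected a multiple of 7 numbers
```

```bash
python3 - <<'E'
from m import *
t,sc=look('e')
for n,f in(('top',t),): tray(f,n)
a=cv2.resize(t['img'][150:300,130:400,::-1],None,fx=2.9,fy=2.9,interpolation=cv2.INTER_CUBIC);cv2.imwrite('pics/ce.png',a)
E
```

```text
6.5 [0.4454 0.1644 0.0844] [[1.0, -0.0053, -0.0001], [-0.0053, -1.0, -0.0004], [-0.0001, 0.0004, -1.0]] [ 0.6   0.41 -1.51] [-0.06  0.05  0.01] 0.2227153371229945
top tray [436.5 -86.6] [121.7 107.2] 0.18
```

View pics/ce.png

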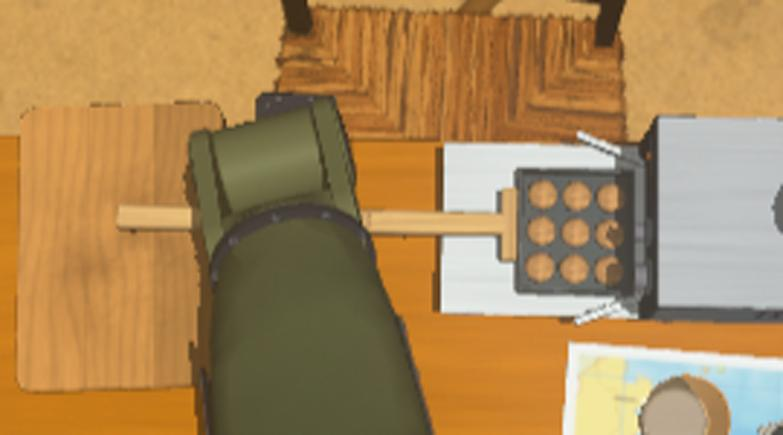

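>>> arm_command(
  commands=[0,0,0.003,0,0,0,0,0,0,0.006,0,0,0,0,0,0,0.009,0,0,0,0,0,0,0.012,0,0,0,0,0,0,0.015,0,0,0,0,0,0,0.018,0,0,0,0,0,0,0.021,0,0,0,0,0,0,0.024,0,0,0,0,0,0,0.027,0,0,0,0,0,0,0.03,0,0,0,0,0,0,0.033,0,0,0,0,0,0,0.036,0,0,0,0],
)

```text
time: 7.8
eef_pos: [0.4452, 0.1287, 0.0844]
ee_rot: [[1.0, -0.005, -0.0], [-0.005, -1.0, 0.0], [-0.0, -0.0, -1.0]]
ft_force: [-0.4, 3.2, -3.2]
opening: 0.222
```

```bash
python3 - <<'E'
from m import *
t,sc=look('e')
a=cv2.resize(t['img'][150:300,130:400,::-1],None,fx=2.9,fy=2.9,interpolation=cv2.INTER_CUBIC);cv2.imwrite('pics/ce.png',a)
E
```

```text
7.8 [0.4452 0.1287 0.0844] [[1.0, -0.005, -0.0], [-0.005, -1.0, 0.0], [-0.0, -0.0, -1.0]] [-0.39  3.18 -3.21] [ 0.56 -0.05  0.12] 0.22183804041442792
```

View pics/ce.png

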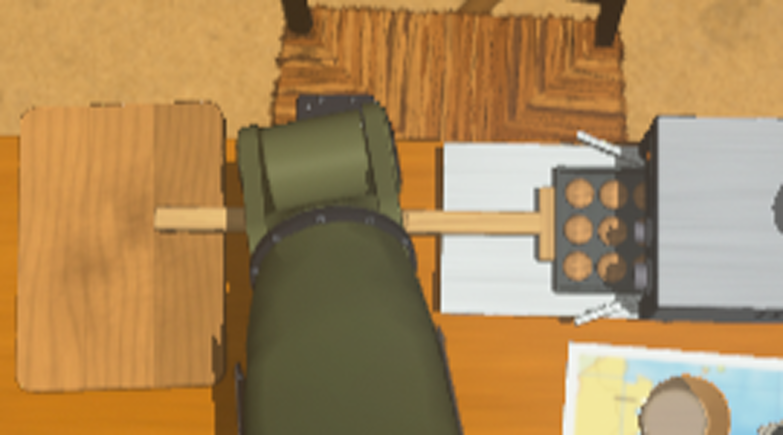

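>>> arm_command(
  commands=[0,0,0.003,0,0,0,0,0,0,0.006,0,0,0,0,0,0,0.009,0,0,0,0,0,0,0.012,0,0,0,0,0,0,0.015,0,0,0,0,0,-0.0005,0.018,0,0,0,0,0,-0.0005,0.021,0,0,0,0,0,-0.0005,0.024,0,0,0,0,0,-0.0005,0.027,0,0,0,0,0,-0.0005,0.03,0,0,0,0,0,-0.0005,0.033,0,0,0,0,0,-0.0005,0.036,0,0,0,0],
)

```text
time: 9.1
eef_pos: [0.4446, 0.0929, 0.0845]
ee_rot: [[1.0, -0.005, 0.0], [-0.005, -1.0, 0.0], [0.0, -0.0, -1.0]]
ft_force: [1.2, 4.1, -2.0]
opening: 0.222
```

>>> arm_command(
  commands=[0,0,0.003,0,0,0,0,0,0,0.006,0,0,0,0,0,0,0.009,0,0,0,0,0,0,0.012,0,0,0,0,0,0,0.015,0,0,0,0,0,-0.0005,0.018,0,0,0,0,0,-0.0005,0.021,0,0,0,0,0,-0.0005,0.024,0,0,0,0,0,-0.0005,0.027,0,0,0,0,0,-0.0005,0.03,0,0,0,0],
)

```text
time: 10.1
eef_pos: [0.444, 0.0629, 0.0845]
ee_rot: [[1.0, -0.005, 0.0], [-0.005, -1.0, 0.0], [0.0, -0.0, -1.0]]
ft_force: [1.7, 5.4, -2.0]
opening: 0.219
```

```bash
python3 - <<'E'
from m import *
t,sc=look('g')
stick(t,.055,.08,-.135,.05,'top')
a=cv2.resize(t['img'][150:300,130:400,::-1],None,fx=2.9,fy=2.9,interpolation=cv2.INTER_CUBIC);cv2.imwrite('pics/cg.png',a)
E
```

```text
10.1 [0.444  0.0629 0.0845] [[1.0, -0.005, 0.0004], [-0.005, -1.0, 0.0003], [0.0004, -0.0003, -1.0]] [ 1.66  5.43 -2.04] [ 0.96 -0.18  0.1 ] 0.21898607132353642
top head front y -0.1343 head x [0.4003 0.478 ] 0.4391 z head/shaft 0.0664 0.0679
 dx/dy -0.0089 x at head 0.4427 dz/dy 0.0106 522
```

View pics/cg.png

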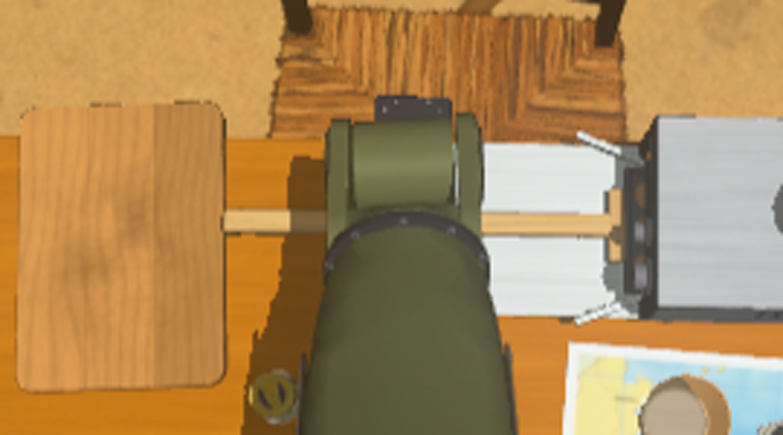

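>>> arm_command(
  commands=[0,0,0.0025,0,0,0,0,0,0,0.005,0,0,0,0,0,0,0.0075,0,0,0,0,0,0,0.01,0,0,0,0,0,0,0.0125,0,0,0,0,0,0,0.015,0,0,0,0,0,0,0.0175,0,0,0,0,0,0,0.02,0,0,0,0,0,0,0.0225,0,0,0,0,0,0,0.025,0,0,0,0],
)

```text
time: 11.2
eef_pos: [0.4438, 0.0377, 0.0844]
ee_rot: [[1.0, -0.005, -0.0], [-0.005, -1.0, 0.0], [-0.0, -0.0, -1.0]]
ft_force: [1.2, 4.2, -1.9]
opening: 0.223
```

>>> arm_command(
  commands=[0,0,0.0025,0,0,0,0,0,0,0.005,0,0,0,0,0,0,0.0075,0,0,0,0,0,0,0.01,0,0,0,0,0,0,0.0125,0,0,0,0,0,0,0.015,0,0,0,0,0,0,0.0175,0,0,0,0,0,0,0.02,0,0,0,0,0,0,0.0225,0,0,0,0,0,0,0.025,0,0,0,0],
)

```text
time: 12.2
eef_pos: [0.4436, 0.0127, 0.0844]
ee_rot: [[1.0, -0.005, -0.0], [-0.005, -1.0, -0.0], [-0.0, 0.0, -1.0]]
ft_force: [0.6, 4.2, -1.8]
opening: 0.221
```

```bash
python3 - <<'E'
from m import *
t,sc=look('i')
stick(t,.055,.08,-.14,.0,'top')
a=cv2.resize(t['img'][150:300,190:460,::-1],None,fx=2.9,fy=2.9,interpolation=cv2.INTER_CUBIC);cv2.imwrite('pics/ci.png',a)
a=cv2.resize(sc['img'][120:330,200:450,::-1],None,fx=2.8,fy=2.8,interpolation=cv2.INTER_CUBIC);cv2.imwrite('pics/cis.png',a)
E
```

```text
12.2 [0.4436 0.0127 0.0844] [[1.0, -0.005, -0.0002], [-0.005, -1.0, -0.0], [-0.0002, 0.0, -1.0]] [ 0.65  4.22 -1.81] [ 0.83  0.04 -0.01] 0.22053673457895487
top head front y -0.1393 head x [0.4303 0.4496] 0.44 z head/shaft 0.0674 0.0678
 dx/dy 0.005 x at head 0.4406 dz/dy -0.0395 263
```

View pics/ci.png

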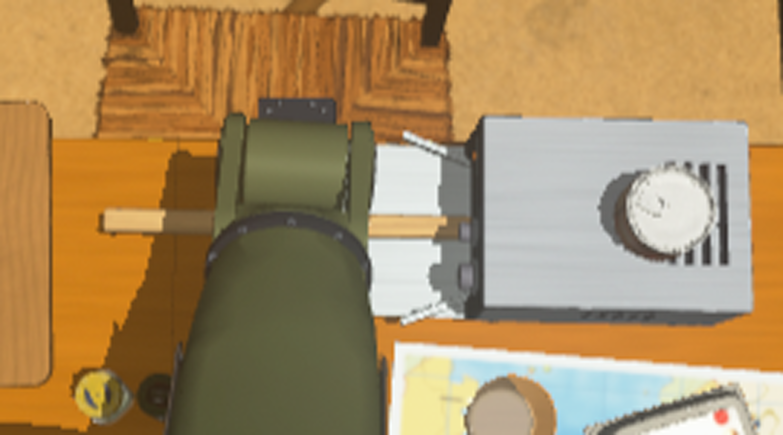

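View pics/cis.png

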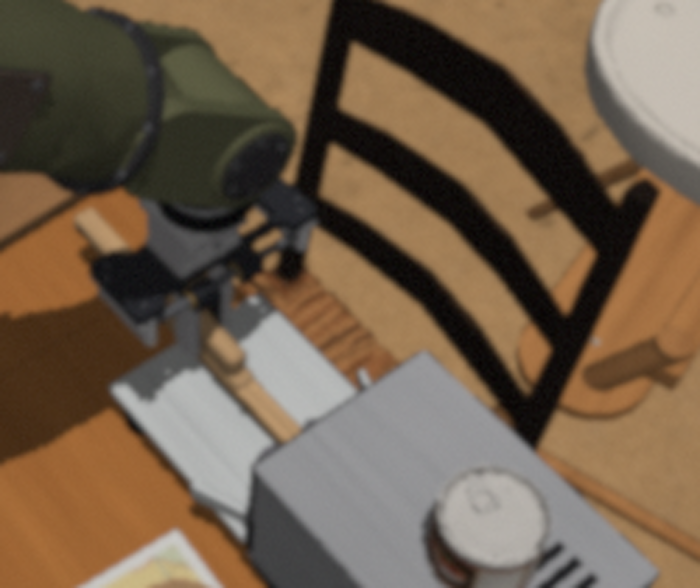

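>>> arm_command(
  commands=[0,0,0.002,0,0,0,0,0,0,0.004,0,0,0,0,0,0,0.006,0,0,0,0,0,0,0.008,0,0,0,0,0,0,0.01,0,0,0,0,0,0,0.012,0,0,0,0],
)

```text
time: 12.9
eef_pos: [0.4436, 0.0008, 0.0844]
ee_rot: [[1.0, -0.005, -0.0], [-0.005, -1.0, -0.0], [-0.0, 0.0, -1.0]]
ft_force: [0.1, 4.0, -1.0]
opening: 0.22
```

>>> arm_command(
  commands=[0,0,0.001,0,0,0,0,0,0,0.002,0,0,0,0,0,0,0.003,0,0,0,0,0,0,0.004,0,0,0,0],
)

```text
time: 13.3
eef_pos: [0.4436, -0.0031, 0.0844]
ee_rot: [[1.0, -0.005, 0.0], [-0.005, -1.0, -0.0], [0.0, 0.0, -1.0]]
ft_force: [0.4, 3.2, -1.5]
opening: 0.225
```

>>> arm_command(
  commands=[0,0,0.001,0,0,0,0,0,0,0.002,0,0,0,0,0,0,0.003,0,0,0,0,0,0,0.004,0,0,0,0],
)

```text
time: 13.7
eef_pos: [0.4435, -0.0071, 0.0845]
ee_rot: [[1.0, -0.005, -0.0], [-0.005, -1.0, -0.0], [-0.0, 0.0, -1.0]]
ft_force: [-0.8, 3.7, -1.9]
opening: 0.223
```

>>> arm_command(
  commands=[0,0,0.001,0,0,0,0,0,0,0.002,0,0,0,0,0,0,0.003,0,0,0,0,0,0,0.004,0,0,0,0],
)

```text
time: 14.1
eef_pos: [0.4435, -0.0111, 0.0845]
ee_rot: [[1.0, -0.005, 0.0], [-0.005, -1.0, -0.0], [0.0, 0.0, -1.0]]
ft_force: [-0.0, 4.9, -1.3]
opening: 0.221
```

>>> arm_command(
  commands=[0,0,0.001,0,0,0,0,0,0,0.002,0,0,0,0,0,0,0.003,0,0,0,0,0,0,0.004,0,0,0,0],
)

```text
time: 14.5
eef_pos: [0.4435, -0.0151, 0.0844]
ee_rot: [[1.0, -0.005, -0.0], [-0.005, -1.0, 0.0], [-0.0, -0.0, -1.0]]
ft_force: [0.3, 3.7, -1.6]
opening: 0.22
```

>>> arm_command(
  commands=[0,0,0.001,0,0,0,0,0,0,0.002,0,0,0,0,0,0,0.003,0,0,0,0,0,0,0.004,0,0,0,0],
)

```text
time: 14.9
eef_pos: [0.4434, -0.0187, 0.0844]
ee_rot: [[1.0, -0.005, -0.0], [-0.005, -1.0, 0.001], [-0.0, -0.001, -1.0]]
ft_force: [0.3, 9.8, -2.4]
opening: 0.221
```

>>> arm_command(
  commands=[0,0,0.001,0,0,0,0,0,0,0.002,0,0,0,0,0,0,0.003,0,0,0,0],
)

```text
time: 15.2
eef_pos: [0.4434, -0.0213, 0.0844]
ee_rot: [[1.0, -0.005, -0.0], [-0.005, -1.0, 0.002], [-0.0, -0.002, -1.0]]
ft_force: [0.5, 14.5, -1.7]
opening: 0.221
```

>>> arm_command(
  commands=[0,0,0.0005,0,0,0,0,0,0,0.001,0,0,0,0],
)

```text
time: 15.4
eef_pos: [0.4434, -0.022, 0.0844]
ee_rot: [[1.0, -0.005, -0.0], [-0.005, -1.0, 0.002], [-0.0, -0.002, -1.0]]
ft_force: [0.4, 16.1, -1.2]
opening: 0.219
```

```bash
python3 - <<'E'
from m import *
s=bot.observe();print(s['eef_pos'],s['ft_force'],s['moment'])
E
```

```text
[ 0.44338139 -0.02200478  0.08436693] [ 0.42090085 16.08824247 -1.24173233] [ 3.16621793  0.02494534 -0.022728  ]
```

>>> arm_command(
  commands=[0,0,0.0005,0,0,0,0,0,0,0.001,0,0,0,0],
)

```text
time: 15.6
eef_pos: [0.4433, -0.0228, 0.0843]
ee_rot: [[1.0, -0.005, -0.0], [-0.005, -1.0, 0.003], [-0.0, -0.003, -1.0]]
ft_force: [1.0, 18.0, -2.6]
opening: 0.223
```

>>> arm_command(
  commands=[0,0,-0.001,0,0,0,0,0,0,-0.002,0,0,0,0],
)

```text
time: 15.8
eef_pos: [0.4434, -0.0214, 0.0844]
ee_rot: [[1.0, -0.005, -0.0], [-0.005, -1.0, 0.001], [-0.0, -0.001, -1.0]]
ft_force: [-0.1, 9.8, -1.7]
opening: 0.22
```

>>> arm_command(
  commands=[0,0,-0.001,0,0,0,0],
)

```text
time: 15.9
eef_pos: [0.4434, -0.0206, 0.0844]
ee_rot: [[1.0, -0.005, -0.0], [-0.005, -1.0, 0.001], [-0.0, -0.001, -1.0]]
ft_force: [0.5, 7.3, -1.8]
opening: 0.222
```

>>> arm_command(
  commands=[0,0,-0.001,0,0,0,0],
)

```text
time: 16.0
eef_pos: [0.4434, -0.0198, 0.0844]
ee_rot: [[1.0, -0.005, -0.0], [-0.005, -1.0, 0.001], [-0.0, -0.001, -1.0]]
ft_force: [-0.5, 4.1, -1.6]
opening: 0.226
```

>>> arm_command(
  commands=[0,0,-0.001,0,0,0,0],
)

```text
time: 16.1
eef_pos: [0.4435, -0.0192, 0.0844]
ee_rot: [[1.0, -0.005, 0.0], [-0.005, -1.0, -0.0], [0.0, 0.0, -1.0]]
ft_force: [0.1, -0.0, -2.1]
opening: 0.224
```

>>> arm_command(
  commands=[0,0,-0.001,0,0,0,0],
)

```text
time: 16.2
eef_pos: [0.4435, -0.0183, 0.0845]
ee_rot: [[1.0, -0.005, 0.0], [-0.005, -1.0, -0.001], [0.0, 0.001, -1.0]]
ft_force: [-0.6, -0.0, -2.6]
opening: 0.221
```

>>> arm_command(
  commands=[0,0,-0.001,0,0,0,0,0,0,-0.002,0,0,0,0],
)

```text
time: 16.4
eef_pos: [0.4435, -0.0162, 0.0845]
ee_rot: [[1.0, -0.005, 0.0], [-0.005, -1.0, -0.0], [0.0, 0.0, -1.0]]
ft_force: [-0.3, -0.0, -2.5]
opening: 0.223
```

>>> arm_command(
  commands=[0,0,0.001,0,0,0,0,0,0,0.002,0,0,0,0,0,0,0.0025,0,0,0,0],
)

```text
time: 16.7
eef_pos: [0.4435, -0.0187, 0.0844]
ee_rot: [[1.0, -0.005, -0.0], [-0.005, -1.0, -0.0], [-0.0, 0.0, -1.0]]
ft_force: [0.1, -1.0, -2.6]
opening: 0.22
```

>>> arm_command(
  commands=[0,0,0.001,0,0,0,0,0,0,0.0015,0,0,0,0],
)

```text
time: 16.9
eef_pos: [0.4435, -0.0198, 0.0845]
ee_rot: [[1.0, -0.005, 0.0], [-0.005, -1.0, 0.001], [0.0, -0.001, -1.0]]
ft_force: [0.3, 6.5, -2.3]
opening: 0.22
```

>>> arm_command(
  commands=[0,0,0.001,0,0,0,0,0,0,0.0015,0,0,0,0],
)

```text
time: 17.1
eef_pos: [0.4434, -0.0206, 0.0844]
ee_rot: [[1.0, -0.005, -0.0], [-0.005, -1.0, 0.002], [-0.0, -0.002, -1.0]]
ft_force: [-0.3, 12.8, -2.6]
opening: 0.222
```

>>> arm_command(
  commands=[0,0,-0.003,0,0,0,0,0,0,-0.01,0,0,0,0,0,0,-0.018,0,0,0,0,0,0,-0.026,0,0,0,0,0,0,-0.034,0,0,0,0,0,0,-0.042,0,0,0,0,0,0,-0.05,0,0,0,0,0,0,-0.058,0,0,0,0,0,0,-0.066,0,0,0,0,0,0,-0.074,0,0,0,0,0,0.001,-0.082,0,0,0,0,0,0.001,-0.09,0,0,0,0],
)

```text
time: 18.3
eef_pos: [0.4451, 0.0691, 0.0845]
ee_rot: [[1.0, -0.005, 0.0], [-0.005, -1.0, -0.0], [0.0, 0.0, -1.0]]
ft_force: [0.1, -0.1, -1.6]
opening: 0.223
```

>>> arm_command(
  commands=[0,0,-0.01,0,0,0,0,0,0,-0.02,0,0,0,0,0,0,-0.03,0,0,0,0,0,0,-0.045,0,0,0,0,0,0,-0.06,0,0,0,0,0,0,-0.08,0,0,0,0,0,0.001,-0.1,0,0,0,0,0,0.001,-0.12,0,0,0,0,0,0.001,-0.14,0,0,0,0,0,0.001,-0.16,0,0,0,0,0,0.001,-0.175,0,0,0,0,0,0.001,-0.18,0,0,0,0],
)

```text
time: 19.5
eef_pos: [0.4466, 0.2498, 0.0844]
ee_rot: [[1.0, -0.004, 0.0], [-0.004, -1.0, 0.0], [0.0, -0.0, -1.0]]
ft_force: [0.5, -0.2, -1.6]
opening: 0.223
```

```bash
python3 - <<'E'
from m import *
t,sc=look('j')
stick(t,.055,.08,.041,.17,'top')
a=cv2.resize(t['img'][150:300,130:400,::-1],None,fx=2.9,fy=2.9,interpolation=cv2.INTER_CUBIC);cv2.imwrite('pics/cj.png',a)
W=world(t);x,y,z=np.moveaxis(W,-1,0);hsv=cv2.cvtColor(t['img'],cv2.COLOR_RGB2HSV)
w=cv2.resize(grab('wrist')['img'][:,:,::-1],None,fx=1,fy=1);cv2.imwrite('pics/wj.png',w)
for u,v in((138,205),(205,205),(138,265),(205,265),(170,190),(170,284)): print((u,v),W[v,u].round(4))
m=(z>.012)&(z<.032)&(x>.2)&(x<.65)&(y>.2)&(y<.5); m=cv2.morphologyEx(m.astype(np.uint8),cv2.MORPH_CLOSE,np.ones((5,5))); r,_=rect(t,m,.022);print(r)
t0=dict(np.load('f_top.npz'));W=world(t0);x,y,z=np.moveaxis(W,-1,0)
m=(z>.014)&(x>.2)&(x<.65)&(y>.25)&(y<.5); m=cv2.morphologyEx(m.astype(np.uint8),cv2.MORPH_OPEN,np.ones((25,25))); r,_=rect(t0,m,.022);print(r,cv2.boxPoints(r))
E
```

```text
19.5 [0.4466 0.2498 0.0844] [[1.0, -0.0038, 0.0], [-0.0038, -1.0, 0.0001], [0.0, -0.0001, -1.0]] [ 0.54 -0.15 -1.56] [-0.09  0.08 -0.03] 0.22346041792442806
top head front y 0.0523 head x [0.4097 0.478 ] 0.4438 z head/shaft 0.0671 0.0676
 dx/dy 0.0192 x at head 0.4426 dz/dy 0.0116 461
(138, 205) [0.5096 0.4495 0.0196]
(205, 205) [0.4343 0.1965 0.4013]
(138, 265) [0.3386 0.438  0.024 ]
(205, 265) [0.2967 0.172  0.5254]
(170, 190) [0.5543 0.3606 0.0193]
(170, 284) [0.2622 0.2383 0.5091]
((424.79364013671875, 385.841064453125), (280.7449951171875, 131.3872833251953), 1.2384551763534546)Traceback (most recent call last):
  File "<stdin>", line 10, in <module>
  File "h.py", line 18, in rect
    n,l,st,_=cv2.connectedComponentsWithStats(mask.astype(np.uint8)); i=1+np.argmax(st[1:,4]); m=(l==i).astype(np.uint8)
                                                                          ~~~~~~~~~^^^^^^^^^^
    return _wrapfunc(a, 'argmax', axis=axis, out=out, **kwds)
    return bound(*args, **kwds)
ValueError: attempt to get argmax of an empty sequence
```

View pics/cj.png

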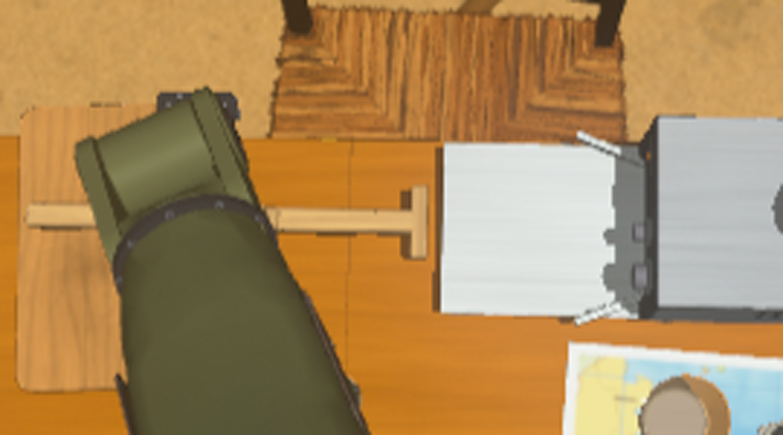

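View pics/wj.png

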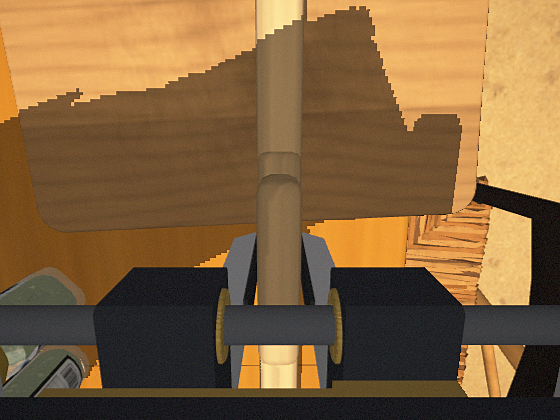

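>>> arm_command(
  commands=[0,0,-0.004,-0.012,0,0,0,0,-0.001,-0.01,-0.025,0,0,-0.06,0,-0.003,-0.018,-0.03,0,0,-0.17,0,-0.005,-0.027,-0.03,0,0,-0.29,0,-0.007,-0.037,-0.03,0,0,-0.41,0,-0.009,-0.047,-0.03,0,0,-0.53,0,-0.011,-0.057,-0.03,0,0,-0.65,0,-0.013,-0.067,-0.03,0,0,-0.77,0,-0.015,-0.077,-0.03,0,0,-0.89,0,-0.017,-0.087,-0.03,0,0,-1.0,0,-0.0187,-0.0977,-0.03,0,0,-1.1,0,-0.0187,-0.0977,-0.03,0,0,-1.1],
)

```text
time: 20.85
eef_pos: [0.4287, 0.3467, 0.1153]
ee_rot: [[0.456, 0.89, 0.001], [0.89, -0.456, 0.001], [0.001, 0.0, -1.0]]
ft_force: [-0.0, 0.0, -2.8]
opening: 0.223
```

```bash
python3 - <<'E'
from m import *
t,sc=look('k')
a=cv2.resize(t['img'][150:300,120:320,::-1],None,fx=3.5,fy=3.5,interpolation=cv2.INTER_CUBIC);cv2.imwrite('pics/ck.png',a)
E
```

```text
20.85 [0.4287 0.3467 0.1153] [[0.4564, 0.8898, 0.0006], [0.8898, -0.4564, 0.0005], [0.0008, 0.0003, -1.0]] [-0.04  0.04 -2.8 ] [-0.02  0.01 -0.03] 0.22343591666868473
```

View pics/ck.png

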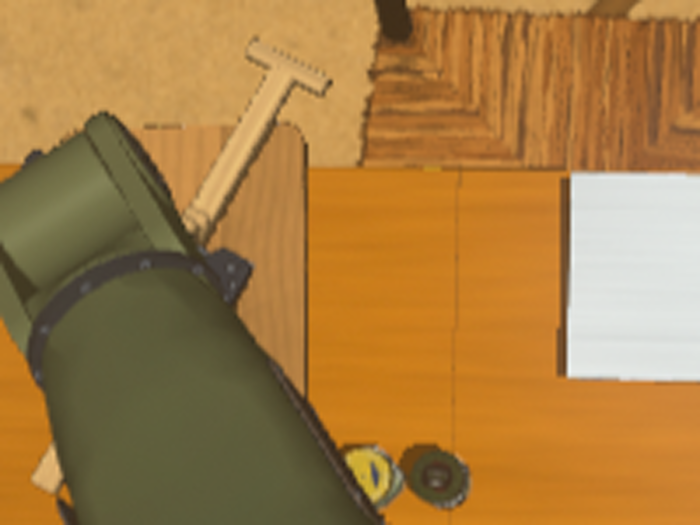

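>>> arm_command(
  commands=[0,0,0,0.015,0,0,0,0,0,0,0.032,0,0,0,0,0,0,0.046,0,0,0,0,0,0,0.054,0,0,0,0,0,0,0.058,0,0,0,0,0,0,0.06,0,0,0,0,0,0,0.06,0,0,0],
)

```text
time: 21.65
eef_pos: [0.4289, 0.3463, 0.0551]
ee_rot: [[0.458, 0.889, 0.001], [0.889, -0.458, 0.0], [0.001, 0.0, -1.0]]
ft_force: [-0.2, 0.1, -2.0]
opening: 0.217
```

>>> arm_command(
  commands=[0,0,0,0.0007,0,0,0,0,0,0,0.0015,0,0,0,0,0,0,0.0015,0,0,0],
)

```text
time: 21.95
eef_pos: [0.429, 0.3464, 0.0548]
ee_rot: [[0.458, 0.889, 0.001], [0.889, -0.458, 0.001], [0.001, 0.001, -1.0]]
ft_force: [-7.1, -5.1, 18.3]
opening: 0.219
```

>>> arm_command(
  commands=[0,0,0,-0.001,0,0,0,0,0,0,-0.001,0,0,0,0.3,0,0,-0.001,0,0,0,0.4,0,0,-0.001,0,0,0,0.5,0,0,-0.001,0,0,0,0.5,0,0,-0.001,0,0,0],
)

```text
time: 22.55
eef_pos: [0.4286, 0.3462, 0.0539]
ee_rot: [[0.458, 0.889, -0.0], [0.889, -0.458, -0.0], [-0.0, 0.0, -1.0]]
ft_force: [0.4, 0.4, 0.3]
opening: 0.494
```

>>> arm_command(
  commands=[0.6,0,0,-0.015,0,0,0,0.7,0,0,-0.04,0,0,0,0.7,0,0,-0.08,0,0,0,0.7,0,0,-0.12,0,0,0,0.7,0,-0.04,-0.15,0,0,0,0.7,0,-0.08,-0.15,0,0,0,0.7,0,-0.12,-0.15,0,0,0,0.7,0,-0.16,-0.15,0,0,0,0.7,0,-0.18,-0.15,0,0,0,0.7,0,-0.18,-0.15,0,0,0],
)

```text
time: 23.55
eef_pos: [0.2668, 0.4295, 0.2051]
ee_rot: [[0.456, 0.89, 0.001], [0.89, -0.456, 0.001], [0.001, -0.0, -1.0]]
ft_force: [0.4, 0.2, -0.6]
opening: 0.699
```

```bash
python3 - <<'E'
from m import *
t,sc=look('l')
W=world(t);x,y,z=np.moveaxis(W,-1,0)
for a,b in((.24,.36),(.36,.5),(.5,.62)):
    m=(z>.033)&(z<.048)&(x>a)&(x<b)&(y>.22)&(y<.48);print(a,np.median(z[m]).round(4),m.sum(),W[m][:,:2].mean(0).round(3))
roi=(x>.3)&(x<.56)&(y<-.1)&(y>-.42);r,_=rect(t,(abs(z-.227)<.012)&roi,.227);print('tin',r)
a=cv2.resize(t['img'][150:310,110:470,::-1],None,fx=2.2,fy=2.2,interpolation=cv2.INTER_CUBIC);cv2.imwrite('pics/cl.png',a)
a=cv2.resize(sc['img'][120:420,110:450,::-1],None,fx=1.9,fy=1.9,interpolation=cv2.INTER_CUBIC);cv2.imwrite('pics/cls.png',a)
E
```

```text
23.55 [0.2668 0.4295 0.2051] [[0.4555, 0.8902, 0.0005], [0.8902, -0.4555, 0.001], [0.0011, -0.0, -1.0]] [ 0.37  0.18 -0.62] [-0.02 -0.03  0.03] 0.6985506001012078
0.24 0.04 281 [0.318 0.403]
0.36 0.0402 241 [0.428 0.344]
0.5 0.0399 413 [0.562 0.277]
tin ((432.48077392578125, -300.51287841796875), (72.72801208496094, 76.09562683105469), 44.537132263183594)
```

View pics/cl.png

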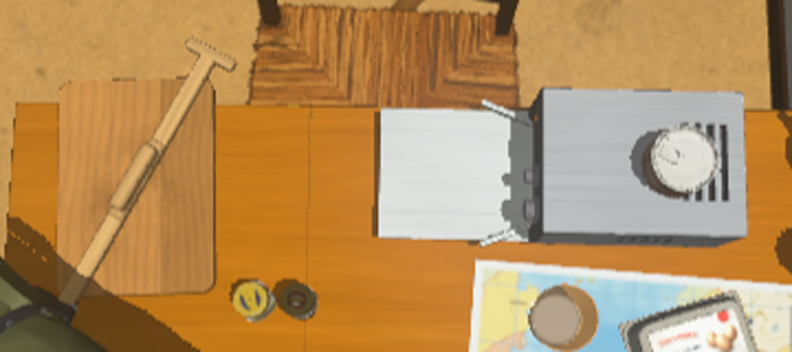

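View pics/cls.png

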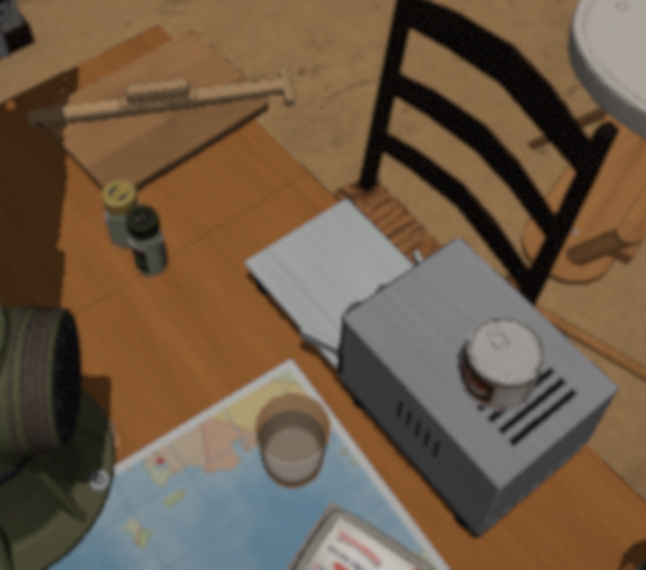

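```bash
python3 -c "
from workcell import bot
print(bot.observe()['time'],bot.close_job())"
```

```text
the job is handed in; nothing more can be done
23.65 None
```

I pushed the tray home with the stick, drew the stick out, laid it back flat on the chopping board and handed the job in at 23.65 s.

**Push:** The tray went in at 10 to 40 mm/s. The highest push I read was about 18 N, at the back plate. The force was only read at the end of each short move, so a brief peak in between could have been missed.

**Catch:** I judged this by feel, not by sight. When I backed off, the push fell from 4 N to zero with the head only about 3.5 mm back from its deepest point, so the tray had stopped following it. Pushing again met a stiff stop at that same place, rising from 0 to about 13 N over 2 mm. Both fit the catch holding the tray against the plate. The small force drop I expected at the moment of the snap was not clearly visible.

**Final state:**
- **Shelf:** it is empty in the last pictures.
- **Tin:** it stands where it did, within 0.1 mm.
- **Stick:** its top reads 0.040 m along its whole length, so it lies flat. Its two ends overhang the board, as they did at the start.
- **Hand:** it is clear of everything.

**Not checked or off:**
- I did not look into the mouth to see the flap hanging shut. Nothing was left under it, and the stick came out without resistance.
- Setting the stick down pressed it on the board with about 18 N for a moment before I eased off and let go.
- One move call was refused for a wrong number count and moved nothing.

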